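# Seat the autosampler carousel on its keyed spindle and fit its retaining collar

## Robot

A 7-joint arm with a two-finger parallel gripper is mounted at the origin on the work surface. World frame = base frame: x ahead of the robot, y to its left, z up, the work surface at z = 0. Lengths are in mm, angles in rad, forces in N, time in s.
With the tool pointing down it reaches from about 400 to 875 mm from the base axis. Payload 4.4 kg.
Tool frame: the origin (TCP) lies at the centre of the arm's flange, where the gripper is bolted on; the fingertips stand 173 mm ahead of it and the grasp point (between the pads) lies 155 mm ahead of it; x points along the fingers, z is the direction in which the jaws open and shut, and the axes are right-handed (so a half turn about x gives the same grasp; the last joint's range is limited). The gripper opens to 85 mm and grips with 20 to 120 N. Pads are 22 mm wide; open, the fingers measure 114 mm over their backs; the gripper's body (76 mm by 85 mm) begins 54 mm behind the grasp point. The pads swing forward as they close: fully open they stand 13 mm farther back than shut.
Start: joints at [-1.171, 0.628, 0.038, 1.517, -0.027, 0.996, -0.02], TCP at [291.924, 580.772, 404.713] pointing down, gripper open.
Joint ranges: [-3.06, 3.06], [-0.37, 2.12], [-1.25, 1.32], [0.18, 2.47], [-1.1, 4.24], [0.23, 1.98], [-2.94, 2.94]. Speed limits (rad/s): [2.57, 2.57, 3.14, 3.14, 3.14, 3.14, 3.14].

## Interface

Orientations are given as a unit quaternion [x, y, z, w].
In Python, from rig import bot gives the robot as it stands.
- The arm moves only by the tool apply_moves, never from a script. Its argument "rows" is text: rows parted by semicolons, each of 5 numbers parted by spaces: the shift along the tool's x, y, z in cm, then the turn about the tool's x in rad, then the closure, from 0 (fully open) to 1 (shut). A call has 1 to 8 rows; each row shifts and turns the pose as measured when the row begins, along the tool's axes as they then stand; what a row does not reach is not made up. A row lasts 1/10 s, in which the tool goes at most 50 mm and 8.59 degrees, less where a joint would pass 70% of its speed; a pose out of reach is approached as far as the arm can. A call with a gripper value outside its range is refused whole. The fingers move at their own pace and stop on an object; "newtons" is the grip in N (left out, the last holds). Time passes only in rows, so rows that do not move let the fingers close. It gives the time, the measured TCP pose, the force and the opening at its end, in the units of the state.
- bot.read_state(): the state, without advancing time (a new reading comes with each control period).
- bot.grab_frame(name): name is "scene" or "top"; returns a dict with "pixels" (420x560x3 uint8, blue, green, red), "depth" (420x560 float32, mm along the optical axis (not along the pixel's ray), 0 where there is no reading), "K" (3x3 intrinsics, pixels), "dist" ([k1, k2, p1, p2, k3] as OpenCV has them; the pictures are not rectified), "R" (3x3) and "t" (3): a world point X has camera coordinates R X + t. Camera axes: x right, y down, z forward; pixel columns grow to the right and rows downward; lengths in mm; the calibration is good to about 2 mm. A picture is of the moment at which its call begins.
- bot.finish_job(): hands the job in, once; it reports no verdict.
The state is a dict: "time": time; "q": joint angles; "qd": joint speeds; "effort": joint torques, N m; "ee_pos": TCP position; "ee_rot": TCP orientation; "wrist_force": force on the tool from outside, world axes, zero at the start; "torque": the same for the moment, N m; "finger_gap": opening from 0.0 (shut) to 1.0 (fully open).
Only numpy, scipy, OpenCV 4.12 (cv2) and the standard library are available. Lean on these libraries where they do the work, as an engineer would, in place of code of your own. Each camera call takes 0.05 s, during which the arm holds its last target.

## Task

The vial carousel on the autosampler is riding high because its tab is not in the spindle's keyway. Turn it on the spindle (clockwise is the short way round) until it drops fully home, with the two yellow index marks in line. Then take the loose aluminium retaining collar, wide end down, and lower it over the top of the spindle until it sits flat on the carousel's grip bar; do not drop it on, and leave the other things on the bench undisturbed.

Things in the scene. Friction and masses are not known exactly. Their poses are not given: they have to be found in the camera images.
- sampler: The autosampler, too heavy to move: a flat beige case, level, 250 mm along its x, 320 mm along y (from -125 to +195 mm), dark deck 55 mm above the bench. Its place and yaw vary. Origin: on the bench, on the spindle's axis. Its +x points from the spindle to a yellow index line on the deck, 110 mm out. A tower 219 mm tall stands on the deck at x 75, y 165 mm, its arm pointing to +y.
- spindle_top (a point): The tip of the sampler's fixed upright steel spindle, 179 mm above the bench, on its axis. x axis: level, to the yellow index line; the keyway faces the same way. z up. The top 92 mm is 18 mm in diameter, tapering to 9 mm over the last 8 mm. Below is a section 40 mm in diameter; its flat top, the shoulder, is cut by one keyway 13 mm wide and 12 mm deep, hidden by the carousel.
- carousel: The vial carousel on the spindle: a grey two-decked disc 190 mm across, 12 blue-capped vials near its rim, about 0.55 kg, loose on the spindle, 1.5 mm of play. Origin: centre of its hub's underside. x axis: to its yellow index mark, which lies right above the tab (10 mm wide) inside the hub. The caps' tops are 56 mm above the origin, 64 mm or more from the axis; the upper deck 46 mm above it.
- grip_bar (a point): Centre (half-way up) of the carousel's dark grip bar: 66 mm long along x, 30 mm thick along y, 50 mm tall, rising from the upper deck; the spindle comes up through a 21 mm hole in it. x axis as the carousel's. Start: tab on the shoulder, this point 35 mm below spindle_top, lean up to 3 degrees, x axis 0.6 to 2.3 rad anticlockwise (from above) of spindle_top's.
- bar_top (a point): Centre of the grip bar's top face, 25 mm above grip_bar. When the x axes of carousel and spindle_top agree within about 0.08 rad, the unheld carousel falls 10 mm by its own weight, tab into keyway; fully home, bar_top is 20 mm and grip_bar 45 mm below spindle_top. Turning it needs little effort, under 0.3 N m.
- collar_center (a point): Centre, half-way up, of the loose retaining collar: a bare aluminium ring 44 mm tall, standing upright on the bench, wide end down; z up. Lower 8 mm: flange 64 mm in diameter; above it a ribbed grip 44 mm in diameter, 36 mm tall. A straight 24 mm hole runs right through along z. About 0.22 kg. Fitted, its foot is on bar_top and this point 2 mm above spindle_top, whose tip ends inside the hole.
- collar: The same retaining collar; the origin is the centre of its foot, 22 mm below collar_center.
- flask: Bystander: conical glass flask, 84 mm across, 122 mm tall. Origin at the centre of its foot. Leave it alone.
- cup: Bystander: white plastic cup, 68 mm across, 80 mm tall. Origin at its foot. Leave it alone.
- amber_bottle: Bystander: amber bottle, 72 mm across, 150 mm tall. Origin at its foot. Leave it alone.
- vial: Bystander: one capped sample vial, 24 mm across, 48 mm tall, standing on the bench. Origin at its foot. Leave it alone.
- wrench: Bystander: steel wrench 150 mm long lying on the bench. Leave it alone.
- tip_box: Bystander: blue pipette tip box with a clear lid, 85 x 125 x 68 mm. Origin at its foot. Leave it alone.
- wash_bottle: Bystander: white wash bottle, 66 mm across, 188 mm tall with its spout. Origin at its foot. Leave it alone.
Not all that is in view belongs to the job. What is meant by the collar is not green, orange or purple, and is the larger of those in its own colour.

How it is judged (in metres and radians):
On the way, in this order (a step that is already met when the one before it is completed fails the run):
1. the carousel has dropped fully home, its tab in the keyway (z of grip_bar in the frame of spindle_top below -0.0425 m and angle between the x axis of grip_bar and the x axis of spindle_top, either way round below 0.17 rad), for 0.2 s.
2. the collar is over the spindle, resting on the grip bar (horizontal distance between collar_center and spindle_top below 0.006 m and z of collar_center in the frame of spindle_top below 0.005 m), for 0.2 s.
At the end, for the whole second after the job is handed in: The carousel is fully home (within 2.5 mm of its seat, level within 3 degrees, index marks in line within 10 degrees) and the collar, wide end down, is over the spindle (within 6 mm of its axis), flat on the grip bar (within 3 mm and 5 degrees), released and at rest (all of step 1 and all of step 2 and angle between grip_bar's own z axis and vertical below 0.05 rad and angle between collar_center's own z axis and vertical below 0.08 rad and linear speed of collar below 0.02 m/s); the robot touches nothing.
It fails at once if the collar is dropped onto the spindle instead of being lowered (horizontal distance between collar_center and spindle_top below 0.02 m and linear speed of collar above 0.6 m/s).
It fails at once if another thing on the bench is pushed away or knocked over (moved over 40 mm) (distance of any of flask, cup, amber_bottle, vial, wrench, tip_box, wash_bottle from where it was at the start of the episode above 0.04 m or angle between any of flask, cup, amber_bottle, vial, wash_bottle's own z axis and vertical above 0.6 rad).
It also fails if it takes over 54 s, if anything falls off the work surface, if the arm or the gripper's body presses on something with over 40 N, if the wrist force passes 120 N, or if a joint passes its speed limit or range.

## Working session

There is one attempt and no reset: what is moved stays moved. The work goes in short steps, Python scripts to look and compute and a tool call to move; the robot and the scene stay as the last step left them, time stands still between calls to the robot, and variables do not carry over. Pictures are saved under pics/ and viewed, and the job is handed in when it is done.

Besides the shell and the picture viewer there is one more tool, called by a JSON object that holds its "name" and its "arguments". apply_moves: Moves the arm, as the interface text tells. Its arguments: {"type":"object","properties":{"rows":{"type":"string"},"newtons":{"type":"number"}},"required":["rows"]}

```bash
ls; mkdir -p pics; cat > h.py <<'E'
import numpy as np, cv2, pickle
from rig import bot
from scipy.spatial.transform import Rotation as Ro
def snap(name,tag):
    f=bot.grab_frame(name); cv2.imwrite(f'pics/{tag}.png',f['pixels']); pickle.dump(f,open(f'{tag}.pkl','wb')); return f
def ld(tag): return pickle.load(open(f'{tag}.pkl','rb'))
def ray(f,uv):
    p=cv2.undistortPoints(np.array(uv,float).reshape(-1,1,2),f['K'],np.array(f['dist'])).reshape(-1,2)
    d=np.c_[p,np.ones(len(p))]; R=np.array(f['R']);t=np.array(f['t'])
    return -R.T@t, d@R
def plane(f,uv,z):
    c,d=ray(f,uv); s=(z-c[2])/d[:,2]; return c+d*s[:,None]
def depthpt(f,uv):
    c,d=ray(f,uv); z=np.array([f['depth'][int(round(v)),int(round(u))] for u,v in np.array(uv).reshape(-1,2)]); return c+d*z[:,None]
def proj(f,X):
    r,_=cv2.Rodrigues(np.array(f['R'])); return cv2.projectPoints(np.array(X,float).reshape(-1,1,3),r,np.array(f['t'],float),f['K'],np.array(f['dist']))[0].reshape(-1,2)
E
python3 - <<'E'
from h import *
for n in ('scene','top'):
    f=snap(n,n+'0'); print(n,-np.array(f['R']).T@f['t'],np.array(f['R'])[2])
s=bot.read_state(); print(s); print(Ro.from_quat(s['ee_rot']).as_matrix())
E
```

```text
pics
scene [1120.43644645 -633.81804394 1402.03227596] [-0.37191801  0.40867246 -0.83346494]
top [ 395.13600015   -4.68730645 1723.01175509] [ 0.07830817 -0.01154259 -0.99686238]
{'time': 0.1, 'q': array([-1.17079175,  0.62925535,  0.03846467,  1.51826874, -0.02699978,
        0.99631507, -0.01997589]), 'qd': array([ 0.00262228, -0.00013822, -0.00040336, -0.00360497,  0.00155983,
        0.00254443, -0.00084473]), 'effort': array([ 2.26207289e-03, -5.64541912e+01,  1.23009559e+00, -1.93974763e+01,
        1.12615942e-02,  5.46684663e-03,  1.81930865e-06]), 'ee_pos': array([291.80124059, 580.52197207, 403.87981534]), 'ee_rot': array([-0.37143089,  0.60241428,  0.37077193,  0.60138532]), 'wrist_force': array([-0.74364978, -0.8915822 ,  0.45351543]), 'torque': array([ 0.00816751, -0.02699475,  0.04070803]), 'finger_gap': 1.004757171083214}
[[-7.49580019e-04 -8.93464137e-01  4.49133915e-01]
 [-1.55693983e-03  4.49134539e-01  8.93462781e-01]
 [-9.99998507e-01 -2.95526307e-05 -1.72773217e-03]]
```

View pics/scene0.png

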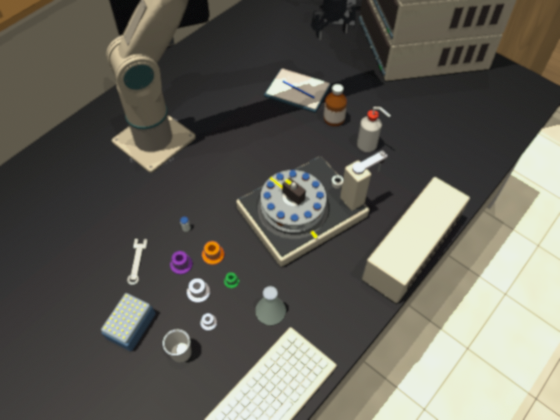

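View pics/top0.png

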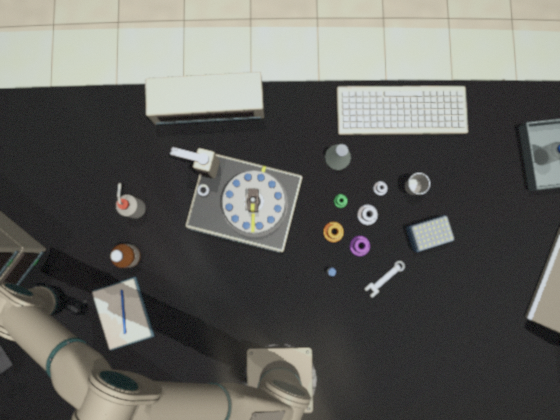

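The scene shows the carousel at about (293,197) in the scene view and (253,202) in the top view. The large silver collar is at (198,290) scene / (368,214) top, with a smaller silver decoy at (208,321) / (380,188). Next I'll zoom in.

```bash
python3 - <<'E'
from h import *
f=ld('top0');g=ld('scene0')
a=cv2.resize(f['pixels'][145:260,180:310],None,fx=4.5,fy=4.5,interpolation=cv2.INTER_CUBIC)
cv2.imwrite('pics/a.png',a)
b=cv2.resize(g['pixels'][140:270,225:380],None,fx=4.5,fy=4.5,interpolation=cv2.INTER_CUBIC)
cv2.imwrite('pics/b.png',b)
c=cv2.resize(f['pixels'][165:265,310:410],None,fx=5,fy=5,interpolation=cv2.INTER_CUBIC)
cv2.imwrite('pics/c.png',c)
E
```

```text
(no output)
```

View pics/a.png

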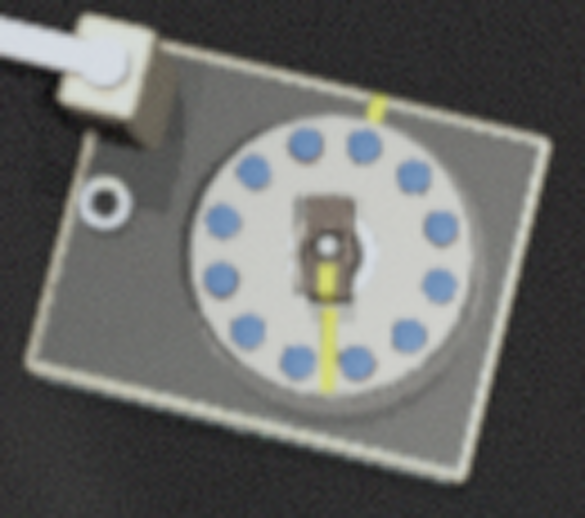

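View pics/b.png

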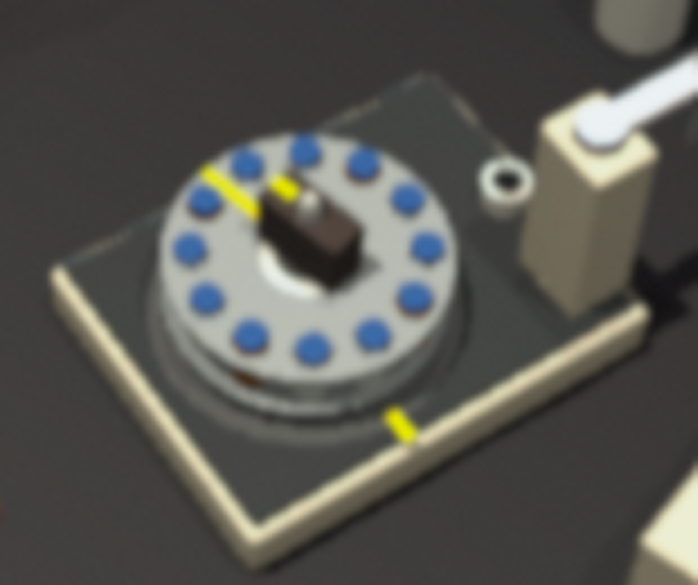

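View pics/c.png

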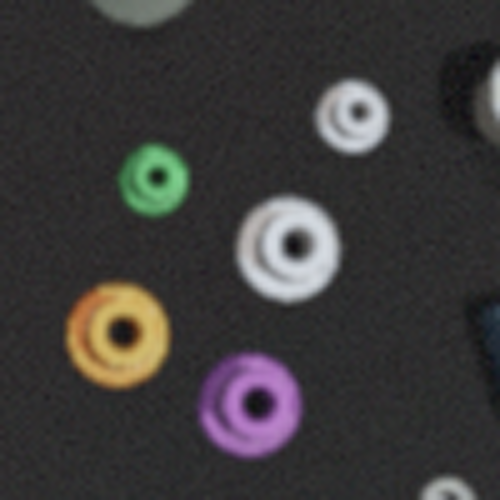

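```bash
cat >> h.py <<'E'
def yel(f,box):
    u0,u1,v0,v1=box; p=f['pixels'][v0:v1,u0:u1].astype(int); b,g,r=p[...,0],p[...,1],p[...,2]
    m=((np.minimum(g,r)-b)>70).astype(np.uint8)
    n,l,s,c=cv2.connectedComponentsWithStats(m); 
    return [(s[i,4],c[i]+[u0,v0],np.argwhere(l==i)[:,::-1]+[u0,v0]) for i in range(1,n) if s[i,4]>3]
def tri(f,a,g,b):
    c1,d1=ray(f,[a]);c2,d2=ray(g,[b]);d1=d1[0];d2=d2[0]
    s=np.linalg.lstsq(np.c_[d1,-d2],c2-c1,rcond=None)[0]
    p,q=c1+d1*s[0],c2+d2*s[1]; return (p+q)/2,np.linalg.norm(p-q)
E
python3 - <<'E'
from h import *
f=ld('top0');g=ld('scene0')
ta=(180+328/4.5-.4,145+245/4.5-.4); sa=(225+310/4.5-.4,140+203/4.5-.4)
print('tri tip',tri(f,ta,g,sa)); print('plane', plane(f,[ta],177),plane(g,[sa],177))
for n,F,box in(('top',f,(180,310,145,260)),('sc',g,(225,380,140,270))):
    for a,c,px in yel(F,box):
        print(n,a,c,'z55',plane(F,[c],55)[0],'z125',plane(F,[c],126)[0],'z169',plane(F,[c],169)[0])
# depth
print('depth tip',depthpt(f,[ta]),depthpt(g,[sa]))
# collar
for n,F,box in(('top',f,(350,376,200,240)),('sc',g,(180,214,272,304))):
    u0,u1,v0,v1=box; p=F['pixels'][v0:v1,u0:u1].min(2); m=(p>110).astype(np.uint8)
    cs,_=cv2.findContours(m,cv2.RETR_EXTERNAL,cv2.CHAIN_APPROX_NONE); c=max(cs,key=cv2.contourArea)
    print(n,cv2.boundingRect(c),cv2.minEnclosingCircle(c),cv2.fitEllipse(c))
    e=np.array(cv2.fitEllipse(c)[0])+[u0,v0]; print(plane(F,[e],8),plane(F,[e],4))
print('hole',plane(f,[(310+296/5-.4,165+244/5-.4)],44))
E
```

```text
tri tip (array([562.46746673,  69.59936685, 172.59663547]), np.float64(2.261802654806718))
plane [[562.76856105  70.21555392 177.        ]] [[563.75904964  66.18941259 177.        ]]
top 14 [263.28571429 168.5       ] z55 [672.75294292  40.74133333  55.        ] z125 [660.93599806  38.80763388 126.        ] z169 [653.77925681  37.63652012 169.        ]
top 21 [252. 207.] z55 [550.83985694  77.98041955  55.        ] z125 [544.21222149  74.46161428 126.        ] z169 [540.19830144  72.33050687 169.        ]
top 36 [252.52777778 222.05555556] z55 [503.32231412  76.92389019  55.        ] z125 [498.71729364  73.45005678 126.        ] z169 [495.92833757  71.34618584 169.        ]
sc 57 [276.24561404 182.28070175] z55 [462.42877826 107.84237896  55.        ] z125 [497.11135067  68.75059849 126.        ] z169 [518.11628888  45.07529482 169.        ]
sc 29 [287.89655172 181.31034483] z55 [486.95428503 134.38147925  55.        ] z125 [520.34415569  93.89086361 126.        ] z169 [540.56619002  69.36837808 169.        ]
sc 38 [313.78947368 234.5       ] z55 [667.80491355  39.23718406  55.        ] z125 [691.66242566   3.76147791 126.        ] z169 [706.11134144 -17.72380891 169.        ]
depth tip [[562.45098661  70.07365288 179.92886909]] [[564.92875981  64.71853225 179.57408099]]
top (7, 4, 19, 21) ((17.25092887878418, 14.355018615722656), 10.382176399230957) ((16.783414840698242, 14.412361145019531), (18.406328201293945, 20.32099723815918), 0.36872610449790955)
[[ 524.96024369 -291.57782132    8.        ]] [[ 525.26303869 -292.24694913    4.        ]]
sc (6, 6, 24, 25) ((17.5, 18.0), 12.500100135803223) ((17.522592544555664, 18.28948402404785), (22.617544174194336, 24.297882080078125), 173.73919677734375)
[[ 522.6096729  -295.74552193    8.        ]] [[ 520.89428428 -294.77546542    4.        ]]
hole [[ 525.35497159 -292.10002401   44.        ]]
```

```bash
python3 - <<'E'
from h import *
f=ld('top0');g=ld('scene0')
for n,F,box in(('top',f,(180,310,145,260)),('sc',g,(225,380,140,270))):
    for a,c,px in yel(F,box):
        z=169
        if a in(36,57): z=125
        if a in(14,38): z=55
        P=plane(F,px,z)[:,:2]; vx,vy,x,y=cv2.fitLine(P.astype(np.float32),cv2.DIST_L2,0,.01,.01).ravel()
        print(n,a,'z',z,'centre',P.mean(0).round(1),'line angle',round(np.arctan2(vy,vx),3),'angle from spindle',np.round(np.arctan2(*(P.mean(0)-[563,69])[::-1]),3), 'ext',np.ptp(P,0))
# blue caps ellipse centre
for n,F,box in(('top',f,(215,295,165,240)),('sc',g,(255,330,165,230))):
    u0,u1,v0,v1=box;p=F['pixels'][v0:v1,u0:u1].astype(int); m=((p[...,0]-p[...,2])>50).astype(np.uint8)
    k,l,s,c=cv2.connectedComponentsWithStats(m); c=np.array([c[i]+[u0,v0] for i in range(1,k) if s[i,4]>8])
    P=plane(F,c,129)[:,:2]; (cx,cy),ax,_=cv2.fitEllipse(P.astype(np.float32)); print(n,len(P),'caps centre',cx,cy,ax)
    print(np.sort(np.arctan2(P[:,1]-cy,P[:,0]-cx)).round(2))
print('proj base,grasp pt',proj(f,[[0,0,0],[291.8,580.5,240]]))
E
```

```text
top 14 z 55 centre [672.8  40.7] line angle -0.357 angle from spindle -0.252 ext [15.96822587  9.63609281]
top 21 z 169 centre [540.2  72.3] line angle -0.012 angle from spindle 2.997 ext [17.77012617  6.08729652]
top 36 z 125 centre [498.8  73.5] line angle -0.029 angle from spindle 3.072 ext [51.25531594  6.64393034]
sc 57 z 125 centre [496.6  69.3] line angle -0.095 angle from spindle 3.137 ext [50.52816918 14.00282795]
sc 29 z 169 centre [540.6  69.4] line angle -0.069 angle from spindle 3.125 ext [17.81061162 14.65490397]
sc 38 z 55 centre [667.8  39.2] line angle -0.299 angle from spindle -0.277 ext [25.86123757 16.32730744]
top 12 caps centre 562.8619995117188 70.97880554199219 (151.6452178955078, 152.1587371826172)
[-2.93 -2.4  -1.87 -1.36 -0.84 -0.31  0.21  0.74  1.26  1.79  2.31  2.83]
sc 12 caps centre 563.2263793945312 66.9123306274414 (151.394775390625, 154.45521545410156)
[-2.92 -2.41 -1.88 -1.35 -0.83 -0.31  0.2   0.71  1.25  1.79  2.31  2.82]
proj base,grasp pt [[279.71516558 379.70918154]
 [ 70.71410008 296.13959258]]
```

Measured: the spindle axis is at about (563, 69) and the two views agree within ±2 mm. The deck index is at −0.26 rad and the carousel mark at about 3.09 rad, so it needs about 3.35 rad clockwise. That is more than the 2.3 rad stated, but both views and the vial pattern agree. The collar is at about (524, −293). I'll move over the spindle.

{"name": "apply_moves", "arguments": {"rows": "-0.5 -3.9 -2.8 0 0; -0.5 -3.9 -2.8 0 0; -0.5 -3.9 -2.8 0 0; -0.5 -3.9 -2.8 0 0; 0 -3.9 -2.8 0 0; 0 -3.9 -2.8 0 0", "newtons": 40}}

```text
time: 0.7
ee_pos: [424.6, 324.8, 420.2]
ee_rot: [-0.375, 0.601, 0.377, 0.597]
wrist_force: [0.4, -0.1, -0.3]
finger_gap: 1.001
```

```bash
cat > st.py <<'E'
import sys
from h import *
s=bot.read_state(); R=Ro.from_quat(s['ee_rot']).as_matrix(); p=s['ee_pos']
print('t',round(s['time'],2),'p',p.round(1),'q',s['q'].round(2),'F',s['wrist_force'].round(1),'T',s['torque'].round(2),'gap',round(s['finger_gap'],3))
print('xaxis',R[:,0].round(3),'z ang',round(np.arctan2(R[1,2],R[0,2]),3))
if len(sys.argv)>2:
    T=np.array([float(a) for a in sys.argv[1:4]]); print('tool delta cm',(R.T@(T-p)/10).round(2))
E
python3 st.py 563 69 420
```

```text
t 0.7 p [424.6 324.8 420.2] q [-0.73  0.45  0.04  1.82 -0.03  0.88  0.44] F [ 0.4 -0.1 -0.3] T [ 0.03 -0.02  0.03] gap 1.001
xaxis [-0.006 -0.    -1.   ] z ang 1.122
tool delta cm [ -0.06 -23.57 -17.05]
```

{"name": "apply_moves", "arguments": {"rows": "0 -3.9 -2.8 0 0; 0 -3.9 -2.8 0 0; 0 -3.9 -2.8 0 0; 0 -3.9 -2.8 0 0; 0 -3.9 -2.8 0 0; 0 -3.9 -2.8 0 0"}}

```text
time: 1.3
ee_pos: [565.7, 60.6, 418.4]
ee_rot: [-0.375, 0.601, 0.378, 0.596]
wrist_force: [0.4, 0.6, -0.4]
finger_gap: 0.997
```

{"name": "apply_moves", "arguments": {"rows": "0 0 0 -0.14 0; 0 0 0 -0.14 0; 0 0 0 -0.12 0;0 0 0 0 0"}}

```text
time: 1.7
ee_pos: [568.4, 48.9, 416.5]
ee_rot: [-0.487, 0.517, 0.488, 0.508]
wrist_force: [-0.4, 0.9, 0.8]
finger_gap: 1.001
```

```bash
python3 st.py 563 69 420
```

```text
t 1.7 p [568.4  48.9 416.5] q [-0.12  0.5  -0.03  1.73  0.02  0.93  1.36] F [-0.4  0.9  0.8] T [ 0.06 -0.03  0.03] gap 1.001
xaxis [-0.01  -0.007 -1.   ] z ang 1.52
tool delta cm [-0.36  0.64  1.98]
```

```bash
cat >> st.py <<'E'
    G=p+155*R[:,0]; print('grasp pt',G.round(1)); 
    T=np.array([float(a) for a in sys.argv[1:4]]); print('grasp delta cm',(R.T@(T-G)/10).round(2))
E
sed -i "s/^    T=np.array(\[float(a) for a in sys.argv\[1:4\]\]); print('tool delta.*$/    pass/" st.py
python3 st.py 563 69 200
```

```text
t 1.7 p [568.4  48.9 416.5] q [-0.12  0.5  -0.03  1.73  0.02  0.93  1.36] F [-0.4  0.9  0.8] T [ 0.06 -0.03  0.03] gap 1.001
xaxis [-0.01  -0.007 -1.   ] z ang 1.52
grasp pt [566.9  47.8 261.5]
grasp delta cm [6.14 0.44 2.15]
```

{"name": "apply_moves", "arguments": {"rows": "0 0.2 1.1 0 0; 0 0.2 1.1 0 0; 2 0 0 0 0; 2 0 0 0 0; 0 0 0 0 0"}}

```text
time: 2.2
ee_pos: [564.1, 77.6, 375.6]
ee_rot: [-0.485, 0.517, 0.487, 0.51]
wrist_force: [-0.3, -0.0, -0.1]
finger_gap: 0.999
```

```bash
python3 st.py 563 69 150; python3 - <<'E'
from h import *
g=snap('scene','s1'); cv2.imwrite('pics/s1z.png',cv2.resize(g['pixels'][90:270,215:380],None,fx=3.3,fy=3.3,interpolation=cv2.INTER_CUBIC))
E
```

```text
t 2.2 p [564.1  77.6 375.6] q [-0.17  0.55 -0.03  1.77  0.03  0.83  1.3 ] F [-0.3 -0.  -0.1] T [-0.02  0.    0.03] gap 0.999
xaxis [-0.009 -0.005 -1.   ] z ang 1.515
grasp pt [562.7  76.9 220.6]
grasp delta cm [ 7.07 -0.14 -0.75]
```

View pics/s1z.png

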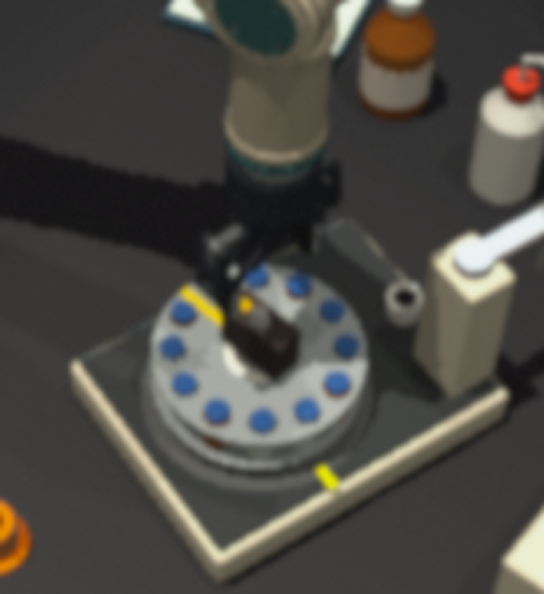

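The gripper hangs over the bar in view, with the mark at (205,305) in the zoom still opposite the deck line at (327,478). I'll correct and descend.

{"name": "apply_moves", "arguments": {"rows": "1 -0.1 -0.6 0 0; 1.5 0 0 0 0; 1.5 0 0 0 0; 0 0 0 0 0;0 0 0 0 0"}}

```text
time: 2.75
ee_pos: [566.6, 72.1, 338.7]
ee_rot: [-0.487, 0.515, 0.485, 0.513]
wrist_force: [0.3, -0.6, 0.2]
finger_gap: 0.996
```

```bash
python3 st.py 563 69 149
```

```text
t 2.75 p [566.6  72.1 338.7] q [-0.16  0.6  -0.03  1.81  0.03  0.74  1.31] F [ 0.3 -0.6  0.2] T [ 0.02  0.01 -0.02] gap 0.996
xaxis [ 0.    -0.004 -1.   ] z ang 1.515
grasp pt [566.6  71.5 183.7]
grasp delta cm [ 3.47  0.35 -0.26]
```

{"name": "apply_moves", "arguments": {"rows": "1.2 0.3 -0.2 0 0; 1.2 0 0 0 0; 1 0 0 0 0; 0 0 0 0 0;0 0 0 0 0"}}

```text
time: 3.25
ee_pos: [565.3, 70.1, 306.2]
ee_rot: [-0.488, 0.513, 0.483, 0.515]
wrist_force: [0.4, 0.4, -0.2]
finger_gap: 1.0
```

```bash
python3 st.py 563 69 149
```

```text
t 3.25 p [565.3  70.1 306.2] q [-0.16  0.64 -0.03  1.84  0.03  0.65  1.31] F [ 0.4  0.4 -0.2] T [-0.03 -0.04 -0.03] gap 1.0
xaxis [ 0.006 -0.003 -1.   ] z ang 1.514
grasp pt [566.3  69.6 151.2]
grasp delta cm [ 0.22  0.33 -0.08]
```

{"name": "apply_moves", "arguments": {"rows": "0.1 0.3 0 0 0.5; 0 0 0 0 1; 0 0 0 0 1; 0 0 0 0 1; 0 0 0 0 1; 0 0 0 0 1; 0 0 0 0 1", "newtons": 30}}

```text
time: 3.95
ee_pos: [562.5, 70.4, 306.3]
ee_rot: [-0.488, 0.513, 0.483, 0.516]
wrist_force: [-0.0, -1.0, 0.0]
finger_gap: 0.344
```

```bash
python3 st.py 563 69 149
```

```text
t 3.95 p [562.5  70.4 306.3] q [-0.16  0.64 -0.03  1.85  0.03  0.65  1.31] F [-0. -1.  0.] T [0.04 0.03 0.06] gap 0.344
xaxis [ 0.008 -0.003 -1.   ] z ang 1.514
grasp pt [563.8  70.  151.3]
grasp delta cm [ 0.23  0.08 -0.1 ]
```

The opening of 0.344 × 85 is about 29 mm, so the bar is held and centred. Now turning clockwise.

{"name": "apply_moves", "arguments": {"rows": "0 0 0 0.1 1; 0 0 0 0.12 1; 0 0 0 0.12 1; 0 0 0 0.12 1; 0 0 0 0.12 1; 0 0 0 0 1"}}

```text
time: 4.55
ee_pos: [561.7, 69.0, 306.3]
ee_rot: [-0.314, 0.634, 0.309, 0.636]
wrist_force: [0.3, 0.2, 0.9]
finger_gap: 0.349
```

```bash
python3 st.py 563 69 149
```

```text
t 4.55 p [561.7  69.  306.3] q [-0.27  0.64  0.15  1.85 -0.14  0.65  0.87] F [0.3 0.2 0.9] T [-0.04  0.02  0.04] gap 0.349
xaxis [ 0.005 -0.004 -1.   ] z ang 0.912
grasp pt [562.4  68.3 151.3]
grasp delta cm [ 0.23 -0.    0.09]
```

{"name": "apply_moves", "arguments": {"rows": "0 0 0 0.13 1; 0 0 0 0.13 1; 0 0 0 0.13 1; 0 0 0 0.13 1; 0 0 0 0.13 1; 0 0 0 0.13 1; 0 0 0 0.13 1; 0 0 0 0 1"}}

```text
time: 5.35
ee_pos: [560.8, 69.4, 306.2]
ee_rot: [0.001, 0.707, -0.003, 0.708]
wrist_force: [0.3, -1.6, -0.3]
finger_gap: 0.348
```

```bash
python3 st.py 563 69 149
```

```text
t 5.35 p [560.8  69.4 306.2] q [-0.43  0.67  0.41  1.86 -0.39  0.69  0.2 ] F [ 0.3 -1.6 -0.3] T [-0.12 -0.09  0.01] gap 0.348
xaxis [ 0.001 -0.004 -1.   ] z ang -0.006
grasp pt [561.   68.9 151.2]
grasp delta cm [0.22 0.01 0.19]
```

{"name": "apply_moves", "arguments": {"rows": "0 0 0.1 0.13 1; 0 0 0 0.13 1; 0 0 0 0.13 1; 0 0 0 0.13 1; 0 0 0 0.13 1; 0 0 0 0.13 1; 0 0 0 0.13 1; 0 0 0 0 1"}}

```text
time: 6.15
ee_pos: [561.2, 70.2, 306.2]
ee_rot: [0.308, 0.637, -0.31, 0.635]
wrist_force: [0.2, -0.6, 0.9]
finger_gap: 0.347
```

```bash
python3 st.py 563 69 149; python3 - <<'E'
from h import *
g=snap('scene','s2'); f=snap('top','t2')
a=cv2.resize(g['pixels'][90:270,215:380],None,fx=2.4,fy=2.4,interpolation=cv2.INTER_CUBIC)
b=cv2.resize(f['pixels'][120:300,170:330],None,fx=2.4,fy=2.4,interpolation=cv2.INTER_CUBIC)
cv2.imwrite('pics/s2z.png',np.hstack([a,b]))
E
```

```text
t 6.15 p [561.2  70.2 306.2] q [-0.58  0.73  0.66  1.86 -0.63  0.77 -0.48] F [ 0.2 -0.6  0.9] T [-0.19 -0.1  -0.01] gap 0.347
xaxis [-0.003 -0.001 -1.   ] z ang -0.904
grasp pt [560.7  70.1 151.2]
grasp delta cm [0.22 0.11 0.23]
```

View pics/s2z.png

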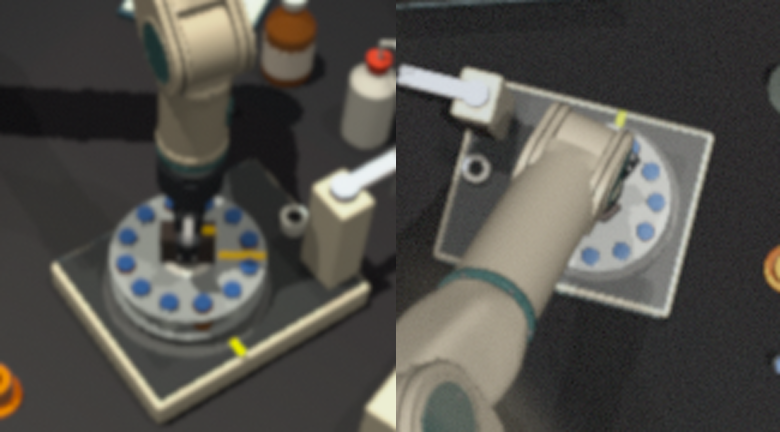

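The carousel has turned with the gripper. Its mark is now at (240,255) in the zoom, with the deck line at (237,347). About 0.93 rad remain.

{"name": "apply_moves", "arguments": {"rows": "0 0 0.1 0.12 1; 0 0 0 0.13 1; 0 0 0 0.13 1; 0 0 0 0.13 1; 0 0 0 0.12 1; 0 0 0 0.1 1; 0 0 0 0.08 1; 0 0 0 0 1"}}

```text
time: 7.05
ee_pos: [562.1, 70.4, 305.9]
ee_rot: [-0.532, -0.469, 0.532, -0.463]
wrist_force: [0.4, -0.7, 1.1]
finger_gap: 0.352
```

```bash
python3 st.py 563 69 149; python3 - <<'E'
from h import *
g=snap('scene','s3')
for a,c,px in yel(g,(225,380,140,270)):
    print(a,c,*[plane(g,[c],z)[0][:2].round(1) for z in(55,125,169)])
    for z,A in((55,'deck'),(125,'disc')):
        P=plane(g,px,z)[:,:2]; print(A,np.arctan2(*(P.mean(0)-[563,67])[::-1]).round(3))
cv2.imwrite('pics/s3z.png',cv2.resize(g['pixels'][90:270,215:380],None,fx=3.3,fy=3.3,interpolation=cv2.INTER_CUBIC))
E
```

```text
t 7.05 p [562.1  70.4 305.9] q [-0.68  0.81  0.87  1.86 -0.82  0.88 -1.1 ] F [ 0.4 -0.7  1.1] T [-0.17 -0.09 -0.02] gap 0.352
xaxis [-0.005  0.006 -1.   ] z ang -1.703
grasp pt [561.3  71.3 150.9]
grasp delta cm [0.19 0.2  0.2 ]
30 [299.86666667 192.26666667] [541.3 127.1] [571.4  87.5] [590.3  62.7]
deck 1.918
disc 1.184
70 [309.05714286 209.35714286] [602.   97.4] [629.   59.4] [645.9  35.6]
deck 0.664
disc -0.114
39 [313.79487179 234.41025641] [667.6  39.5] [691.2   4.5] [705.9 -17.5]
deck -0.257
disc -0.454
```

View pics/s3z.png

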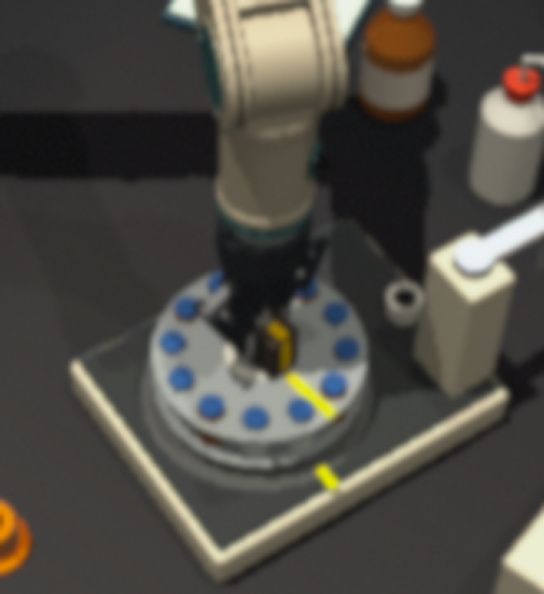

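Same-view mark angles are disc −0.114 and deck −0.257, leaving about 0.13–0.14 rad. I'll finish the turn and let go.

{"name": "apply_moves", "arguments": {"rows": "0 0 0.1 0.08 1; 0 0 0 0.05 1; 0 0 0 0 1; 0 0 0 0 1"}}

```text
time: 7.5
ee_pos: [562.2, 70.0, 304.4]
ee_rot: [-0.558, -0.437, 0.558, -0.43]
wrist_force: [1.2, -0.2, -4.7]
finger_gap: 0.351
```

```bash
python3 st.py 563 69 149
```

```text
t 7.5 p [562.2  70.  304.4] q [-0.69  0.83  0.9   1.86 -0.84  0.89 -1.19] F [ 1.2 -0.2 -4.7] T [-0.21 -0.44  0.02] gap 0.351
xaxis [-0.006  0.008 -1.   ] z ang -1.82
grasp pt [561.2  71.2 149.4]
grasp delta cm [0.04 0.23 0.17]
```

The wrist now carries −4.7 N, roughly the carousel's weight, so the tab is over the keyway. Releasing.

{"name": "apply_moves", "arguments": {"rows": "0 0 0 0 0.5; 0 0 0 0 0.3; 0 0 0 0 0.2; 0 0 0 0 0; 0 0 0 0 0; 0 0 0 0 0"}}

```text
time: 8.1
ee_pos: [561.9, 70.2, 305.1]
ee_rot: [0.557, 0.44, -0.557, 0.431]
wrist_force: [0.6, 0.6, 0.7]
finger_gap: 1.0
```

{"name": "apply_moves", "arguments": {"rows": "-1.5 0 0 0 0; -3 0 0 0 0; -4 0 0 0 0; -3 0 0 0 0; -1.5 0 0 0 0; 0 0 0 0 0"}}

```text
time: 8.7
ee_pos: [562.6, 67.6, 444.6]
ee_rot: [0.558, 0.439, -0.557, 0.431]
wrist_force: [-0.7, -0.5, -0.1]
finger_gap: 1.001
```

```bash
python3 st.py 563 69 149; python3 - <<'E'
from h import *
g=snap('scene','s4')
for a,c,px in yel(g,(225,380,140,270)):
    print(a,c)
    for z,A in((55,'deck'),(115,'disc'),(159,'bar'),(169,'barhigh')):
        P=plane(g,px,z)[:,:2]; print(A,P.mean(0),np.arctan2(*(P.mean(0)-[563,67])[::-1]).round(3))
cv2.imwrite('pics/s4z.png',cv2.resize(g['pixels'][90:270,215:380],None,fx=3.3,fy=3.3,interpolation=cv2.INTER_CUBIC))
E
```

```text
t 8.7 p [562.6  67.6 444.6] q [-0.78  0.68  1.06  1.72 -0.65  1.15 -1.34] F [-0.7 -0.5 -0.1] T [ 0.   -0.01 -0.01] gap 1.001
xaxis [-0.006  0.009 -1.   ] z ang -1.817
grasp pt [561.6  68.9 289.6]
grasp delta cm [14.06  0.25  0.06]
32 [299.5 196. ]
deck [549.3568619  115.77929597] 1.844
disc [574.7940958   82.39045949] 0.917
bar [593.44806732  57.90531274] -0.29
barhigh [597.68760631  52.34050666] -0.4
73 [306.64383562 212.79452055]
deck [604.34183091  83.29460741] 0.375
disc [627.32990438  51.35271571] -0.239
bar [644.18782493  27.92866179] -0.449
barhigh [648.01917051  22.60501317] -0.481
39 [313.79487179 234.41025641]
deck [667.6090742   39.49005677] -0.257
disc [687.77907519   9.49932324] -0.432
bar [702.57040925 -12.49388135] -0.518
barhigh [705.93207608 -17.49233694] -0.534
```

View pics/s4z.png

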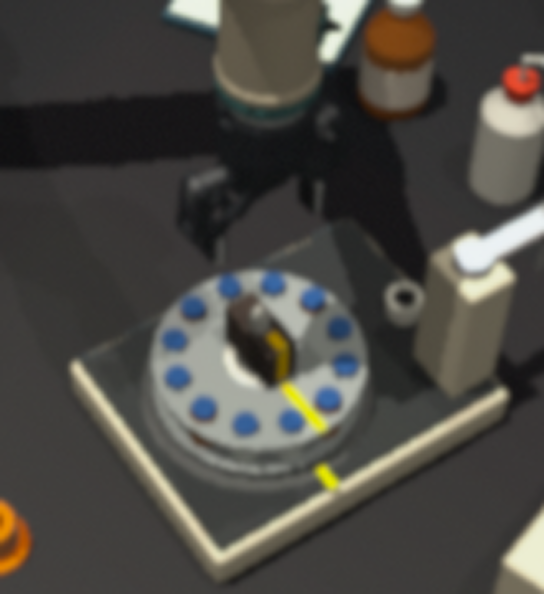

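The marks at (305,410) and (327,478) in the zoom look in line and the disc looks lower. I'll confirm the height with the caps' centre and depth.

```bash
python3 - <<'E'
from h import *
for tag in('scene0','s4'):
    F=ld(tag); u0,u1,v0,v1=255,330,165,232
    p=F['pixels'][v0:v1,u0:u1].astype(int); m=((p[...,0]-p[...,2])>50).astype(np.uint8)
    k,l,s,c=cv2.connectedComponentsWithStats(m); c=np.array([c[i]+[u0,v0] for i in range(1,k) if s[i,4]>8])
    D=depthpt(F,c); print(tag,len(c),'cap z',D[:,2].round(1),np.median(D[:,2]))
    for z in(119,129):
        P=plane(F,c,z)[:,:2]; print(z,cv2.fitEllipse(P.astype(np.float32))[:2])
    A=np.c_[D[:,:2]-D[:,:2].mean(0),np.ones(len(D))]; print('tilt',np.linalg.lstsq(A,D[:,2],rcond=None)[0].round(4))
E
```

```text
scene0 12 cap z [132.6 130.7 128.5 136.5 125.  133.4 123.2 130.9 126.5 127.8 128.9 119.6] 128.7358238321218
119 ((558.849365234375, 72.416748046875), (152.5840301513672, 155.6685028076172))
129 ((563.2263793945312, 66.9123306274414), (151.394775390625, 154.45521545410156))
tilt [-6.480000e-02 -9.800000e-03  1.286446e+02]
s4 12 cap z [121.  120.  119.4 122.8 120.2 122.8 114.6 124.8 121.8 121.  124.9 118.8] 120.96633419082139
119 ((563.161376953125, 68.21524810791016), (151.51364135742188, 152.60772705078125))
129 ((567.5047607421875, 62.74357986450195), (150.33273315429688, 151.4182891845703))
tilt [-1.550000e-02 -2.440000e-02  1.209959e+02]
```

The carousel dropped about 9 mm and its centre is back at (563,68), so it is home. Joint 3 has drifted to 1.06 of its 1.32 limit, so I'll unwind the wrist before travelling.

{"name": "apply_moves", "arguments": {"rows": "0 0 0 -0.14 0; 0 0 0 -0.14 0; 0 0 0 -0.14 0; 0 0 0 -0.14 0; 0 0 0 -0.14 0; 0 0 0 -0.14 0; 0 0 0 -0.14 0; 0 0 0 -0.14 0"}}

```text
time: 9.55
ee_pos: [558.6, 69.1, 435.5]
ee_rot: [0.226, 0.678, -0.228, 0.661]
wrist_force: [-0.9, -0.1, -1.2]
finger_gap: 1.003
```

{"name": "apply_moves", "arguments": {"rows": "0 0 0 -0.14 0; 0 0 0 -0.14 0; 0 0 0 -0.14 0; 0 0 0 -0.14 0; 0 0 0 -0.14 0; 0 0 0 -0.14 0; 0 0 0 -0.14 0; 0 0 0 0 0"}}

```text
time: 10.35
ee_pos: [554.4, 69.5, 426.5]
ee_rot: [-0.126, 0.71, 0.134, 0.68]
wrist_force: [-0.3, -0.5, 0.2]
finger_gap: 0.996
```

```bash
python3 st.py 524 -293 260
```

```text
t 10.35 p [554.4  69.5 426.5] q [-0.45  0.51  0.43  1.74 -0.25  0.99  0.45] F [-0.3 -0.5  0.2] T [-0.02 -0.07 -0.01] gap 0.996
xaxis [-0.043  0.004 -0.999] z ang 0.37
grasp pt [547.8  70.2 271.6]
grasp delta cm [  1.11 -33.03 -15.28]
```

{"name": "apply_moves", "arguments": {"rows": "0 -4 -1.9 0 0; 0 -4 -1.9 0 0; 0 -4 -1.9 0 0; 0 -4 -1.9 0 0; 0 -4 -1.9 0 0; 0 -4 -1.9 0 0; 0 -4 -1.9 0 0; 0 0 0 0 0"}}

```text
time: 11.15
ee_pos: [527.0, -247.1, 418.7]
ee_rot: [-0.117, 0.715, 0.127, 0.678]
wrist_force: [-1.2, -0.2, 0.3]
finger_gap: 0.996
```

{"name": "apply_moves", "arguments": {"rows": "0 0 0 -0.14 0; 0 0 0 -0.14 0; 0 0 0 -0.14 0; 0 0 0 -0.14 0; 0 0 0 -0.14 0; 0 0 0 -0.14 0; 0 0 0 -0.14 0; 0 0 0 -0.14 0"}}

```text
time: 11.95
ee_pos: [524.8, -245.4, 411.6]
ee_rot: [-0.457, 0.537, 0.496, 0.507]
wrist_force: [-0.2, -0.5, 0.5]
finger_gap: 1.001
```

```bash
python3 st.py 524 -293 150
```

```text
t 11.95 p [ 524.8 -245.4  411.6] q [ 0.3   0.54  0.13  1.68 -0.06  0.99  1.93] F [-0.2 -0.5  0.5] T [ 0.01 -0.05 -0.01] gap 1.001
xaxis [-0.068  0.011 -0.998] z ang 1.48
grasp pt [ 514.2 -243.6  257. ]
grasp delta cm [10.55 -2.16 -4.88]
```

{"name": "apply_moves", "arguments": {"rows": "3 -0.7 -1.3 0 0; 3 -0.6 -1.3 0 0; 2 -0.6 -1.3 0 0; 0 0 0 0 0; 0 0 0 0 0"}}

```text
time: 12.45
ee_pos: [535.0, -282.5, 325.8]
ee_rot: [-0.453, 0.539, 0.495, 0.509]
wrist_force: [0.5, -0.3, -0.0]
finger_gap: 1.001
```

```bash
python3 st.py 524 -293 120; python3 - <<'E'
from h import *
g=snap('scene','s5');f=snap('top','t5')
a=cv2.resize(g['pixels'][200:360,120:300],None,fx=2.2,fy=2.2,interpolation=cv2.INTER_CUBIC)
b=cv2.resize(f['pixels'][140:300,290:470],None,fx=2.2,fy=2.2,interpolation=cv2.INTER_CUBIC)
cv2.imwrite('pics/s5z.png',np.hstack([a,b]))
E
```

```text
t 12.45 p [ 535.  -282.5  325.8] q [ 0.36  0.68  0.12  1.69 -0.08  0.85  1.98] F [ 0.5 -0.3 -0. ] T [-0.02 -0.1  -0.02] gap 1.001
xaxis [-0.071  0.015 -0.997] z ang 1.471
grasp pt [ 523.9 -280.2  171.3]
grasp delta cm [ 5.09 -0.51 -1.32]
```

View pics/s5z.png

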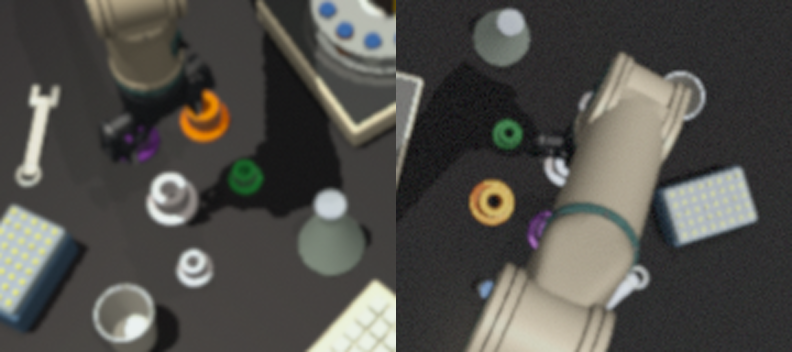

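The jaws are over the silver collar, which is at (172,197) in the zoom, with the green decoy clear at (245,177). Lowering with the jaws partly closed.

{"name": "apply_moves", "arguments": {"rows": "2 -0.2 -0.6 0 0.25; 2 -0.1 -0.4 0 0.25; 2 -0.1 0 0 0.25; 0 0 0 0 0.25; 0 0 0 0 0.25"}}

```text
time: 13.05
ee_pos: [537.0, -289.4, 272.5]
ee_rot: [-0.458, 0.536, 0.492, 0.511]
wrist_force: [0.5, -0.2, -0.0]
finger_gap: 0.75
```

```bash
python3 st.py 524 -293 60
```

```text
t 13.05 p [ 537.  -289.4  272.5] q [ 0.38  0.75  0.11  1.72 -0.08  0.73  2.  ] F [ 0.5 -0.2 -0. ] T [ 0.04 -0.06  0.01] gap 0.75
xaxis [-0.059  0.011 -0.998] z ang 1.474
grasp pt [ 527.9 -287.7  117.8]
grasp delta cm [ 5.79 -0.01 -0.6 ]
```

{"name": "apply_moves", "arguments": {"rows": "2 0 -0.4 0 0.25; 2 -0.1 -0.2 0 0.25; 1.5 -0.1 0 0 0.25; 0 0 0 0 0.25; 0 0 0 0 0.25"}}

```text
time: 13.55
ee_pos: [539.0, -294.7, 224.0]
ee_rot: [-0.463, 0.534, 0.488, 0.512]
wrist_force: [-0.9, 0.8, -0.2]
finger_gap: 0.753
```

```bash
python3 st.py 524 -293 29
```

```text
t 13.55 p [ 539.  -294.7  224. ] q [ 0.39  0.82  0.09  1.73 -0.09  0.63  2.01] F [-0.9  0.8 -0.2] T [0.   0.   0.01] gap 0.753
xaxis [-0.047  0.006 -0.999] z ang 1.476
grasp pt [ 531.7 -293.7   69.1]
grasp delta cm [ 4.05  0.58 -0.01]
```

{"name": "apply_moves", "arguments": {"rows": "0 0.6 0 0 0.25; 1.2 0 0 0 0.25; 1 0.1 0 0 0.25; 0 0 0 0 0.25; 0 0 0 0 0.25"}}

```text
time: 14.05
ee_pos: [531.1, -293.9, 203.0]
ee_rot: [-0.464, 0.533, 0.487, 0.513]
wrist_force: [-0.1, -0.4, -0.8]
finger_gap: 0.751
```

```bash
python3 st.py 524 -293 29
```

```text
t 14.05 p [ 531.1 -293.9  203. ] q [ 0.4   0.85  0.09  1.76 -0.09  0.58  2.02] F [-0.1 -0.4 -0.8] T [-0.02 -0.07  0.07] gap 0.751
xaxis [-0.044  0.005 -0.999] z ang 1.476
grasp pt [ 524.2 -293.1   48.2]
grasp delta cm [ 1.92 -0.06  0.01]
```

{"name": "apply_moves", "arguments": {"rows": "1 0 0 0 0.25; 0.8 0.1 0 0 0.25; 0 0 0 0 0.25; 0 0 0 0 0.25"}}

```text
time: 14.45
ee_pos: [529.2, -293.7, 183.1]
ee_rot: [-0.464, 0.534, 0.487, 0.513]
wrist_force: [0.5, 0.5, 0.7]
finger_gap: 0.748
```

```bash
python3 st.py 524 -293 28; python3 - <<'E'
from h import *
g=snap('scene','s6')
cv2.imwrite('pics/s6z.png',cv2.resize(g['pixels'][220:340,130:280],None,fx=4,fy=4,interpolation=cv2.INTER_CUBIC))
E
```

```text
t 14.45 p [ 529.2 -293.7  183.1] q [ 0.4   0.88  0.08  1.77 -0.1   0.54  2.02] F [0.5 0.5 0.7] T [-0.03 -0.05 -0.  ] gap 0.748
xaxis [-0.044  0.005 -0.999] z ang 1.476
grasp pt [ 522.3 -292.9   28.2]
grasp delta cm [ 0.02 -0.17  0.01]
```

View pics/s6z.png

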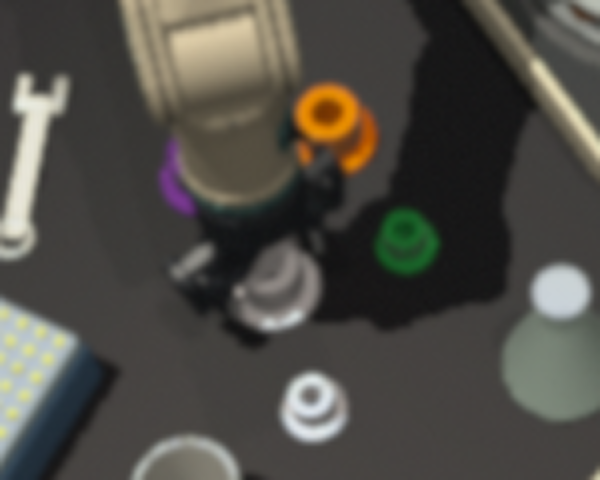

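The fingers straddle the collar at (275,285) in the zoom. Closing.

{"name": "apply_moves", "arguments": {"rows": "0 -0.1 0 0 0.4; 0 0 0 0 0.6; 0 0 0 0 1; 0 0 0 0 1; 0 0 0 0 1; 0 0 0 0 1; 0 0 0 0 1", "newtons": 50}}

```text
time: 15.2
ee_pos: [530.3, -293.8, 183.7]
ee_rot: [-0.464, 0.533, 0.487, 0.513]
wrist_force: [-0.2, 0.3, -1.6]
finger_gap: 0.509
```

```bash
python3 st.py 524 -293 28
```

```text
t 15.2 p [ 530.3 -293.8  183.7] q [ 0.4   0.88  0.08  1.77 -0.1   0.54  2.02] F [-0.2  0.3 -1.6] T [-0.07 -0.01 -0.01] gap 0.509
xaxis [-0.044  0.005 -0.999] z ang 1.476
grasp pt [ 523.5 -293.1   28.8]
grasp delta cm [ 0.08 -0.05  0.01]
```

{"name": "apply_moves", "arguments": {"rows": "-1 0 0 0 1; -2 0 0 0 1; -2 0 0 0 1; 0 0 0 0 1; 0 0 0 0 1"}}

```text
time: 15.7
ee_pos: [532.2, -293.7, 235.9]
ee_rot: [-0.463, 0.534, 0.488, 0.512]
wrist_force: [0.0, -0.3, -3.0]
finger_gap: 0.508
```

```bash
python3 st.py 563 69 240
```

```text
t 15.7 p [ 532.2 -293.7  235.9] q [ 0.4   0.8   0.1   1.75 -0.09  0.64  2.01] F [ 0.  -0.3 -3. ] T [ 0.01 -0.07  0.  ] gap 0.508
xaxis [-0.045  0.006 -0.999] z ang 1.476
grasp pt [ 525.2 -292.8   81.1]
grasp delta cm [-15.84   0.39  36.4 ]
```

Gripped at 43 mm and lifted, carrying about 2–3 N. Raising, then carrying to the spindle.

{"name": "apply_moves", "arguments": {"rows": "-3 0 0 0 1; -4 0 0 0 1; -4 0 0 0 1; -4 0 0 0 1; 0 0 0 0 1; 0 0 0 0 1"}}

```text
time: 16.3
ee_pos: [537.9, -293.7, 384.4]
ee_rot: [-0.459, 0.535, 0.492, 0.511]
wrist_force: [0.4, 0.0, -2.4]
finger_gap: 0.507
```

```bash
python3 st.py 563 69 240
```

```text
t 16.3 p [ 537.9 -293.7  384.4] q [ 0.37  0.61  0.13  1.62 -0.07  0.97  1.99] F [ 0.4  0.  -2.4] T [-0.01 -0.    0.02] gap 0.507
xaxis [-0.056  0.011 -0.998] z ang 1.476
grasp pt [ 529.2 -292.   229.6]
grasp delta cm [-0.82  0.11 36.26]
```

{"name": "apply_moves", "arguments": {"rows": "-0.2 0 3 0 1; -0.1 0 4 0 1; -0.1 0 4 0 1; -0.1 0 4 0 1; 0 0 4 0 1; 0 0 4 0 1; 0 0 3 0 1; 0 0 0 0 1"}}

```text
time: 17.1
ee_pos: [559.5, -26.5, 374.4]
ee_rot: [-0.451, 0.542, 0.497, 0.506]
wrist_force: [-0.2, 0.9, -2.7]
finger_gap: 0.504
```

```bash
python3 st.py 563 69 240
```

```text
t 17.1 p [559.5 -26.5 374.4] q [-0.07  0.56  0.11  1.77 -0.09  0.9   1.55] F [-0.2  0.9 -2.7] T [ 0.05 -0.1  -0.02] gap 0.504
xaxis [-0.081  0.014 -0.997] z ang 1.47
grasp pt [546.9 -24.4 219.9]
grasp delta cm [-2.   -0.5   9.46]
```

{"name": "apply_moves", "arguments": {"rows": "-1.5 -0.1 2.5 0 1; -1 -0.2 3 0 1; 0 -0.1 2.5 0 1; 0 0 0 0 1; 0 0 0 0 1; 0 0 0 0 1"}}

```text
time: 17.7
ee_pos: [571.0, 53.1, 389.1]
ee_rot: [-0.447, 0.548, 0.5, 0.5]
wrist_force: [-0.2, 0.2, -2.0]
finger_gap: 0.505
```

```bash
python3 st.py 563 69 240;  python3 - <<'E'
from h import *
g=snap('scene','s7');f=snap('top','t7')
a=cv2.resize(g['pixels'][110:260,225:380],None,fx=2.5,fy=2.5,interpolation=cv2.INTER_CUBIC)
b=cv2.resize(f['pixels'][140:290,175:330],None,fx=2.5,fy=2.5,interpolation=cv2.INTER_CUBIC)
cv2.imwrite('pics/s7z.png',np.hstack([a,b]))
E
```

```text
t 17.7 p [571.   53.1 389.1] q [-0.2   0.56  0.11  1.71 -0.09  0.97  1.42] F [-0.2  0.2 -2. ] T [-0.03 -0.13 -0.05] gap 0.505
xaxis [-0.101  0.009 -0.995] z ang 1.469
grasp pt [555.4  54.5 234.9]
grasp delta cm [-0.58 -0.56  1.52]
```

View pics/s7z.png

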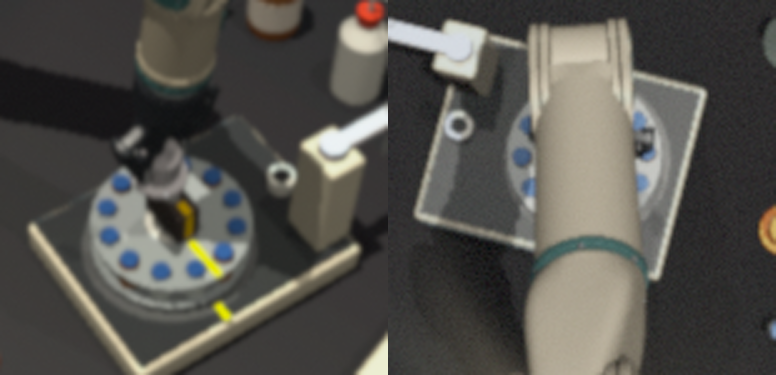

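The collar hangs over the bar, slightly short in y. Tool tilt has crept to 0.10 rad, against 0.044 at the grasp, so the collar leans about 3°. I'll centre it and allow for that.

{"name": "apply_moves", "arguments": {"rows": "0 -0.4 0.8 0 1; 0 -0.3 0.4 0 1; 0 0 0 0 1; 0 0 0 0 1"}}

```text
time: 18.2
ee_pos: [580.2, 62.3, 388.4]
ee_rot: [-0.446, 0.55, 0.498, 0.501]
wrist_force: [0.1, -0.6, -3.3]
finger_gap: 0.502
```

```bash
python3 st.py 564.5 69.2 222;  python3 - <<'E'
from h import *
g=snap('scene','s8')
cv2.imwrite('pics/s8z.png',cv2.resize(g['pixels'][130:230,240:350],None,fx=5.5,fy=5.5,interpolation=cv2.INTER_CUBIC))
E
```

```text
t 18.2 p [580.2  62.3 388.4] q [-0.22  0.58  0.11  1.68 -0.1   0.99  1.4 ] F [ 0.1 -0.6 -3.3] T [-0.05 -0.14  0.02] gap 0.502
xaxis [-0.1    0.009 -0.995] z ang 1.464
grasp pt [564.6  63.7 234.2]
grasp delta cm [ 1.22 -0.05  0.55]
```

View pics/s8z.png

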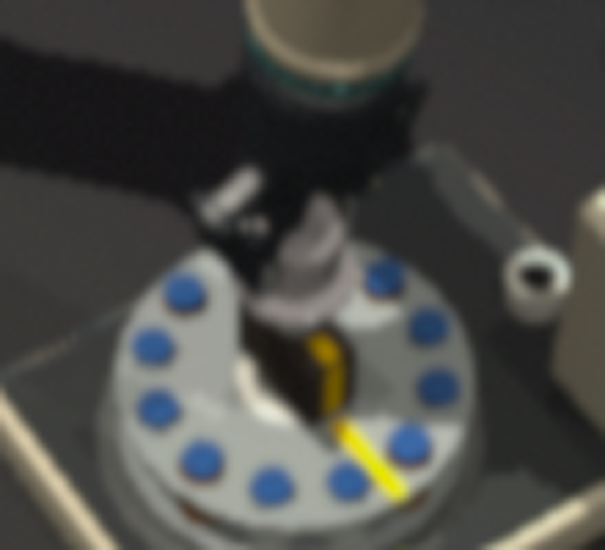

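```bash
python3 - <<'E'
from h import *
g=ld('s8'); s=bot.read_state(); R=Ro.from_quat(s['ee_rot']).as_matrix(); G=s['ee_pos']+155*R[:,0]
foot=G+29*np.array([-.057,0,-1]); print('foot',foot)
a=np.linspace(0,2*np.pi,60); ring=foot+32*np.c_[np.cos(a),np.sin(a),0.057*-np.cos(a)*-1*0]
p=(proj(g,ring)-[240,130]+.5)*5.5
print('pred left',p[:,0].min(),'right',p[:,0].max(),'bottom',p[:,1].max())
im=cv2.imread('pics/s8z.png'); cv2.polylines(im,[p.astype(int)],True,(0,255,0),1); cv2.imwrite('pics/s8o.png',im)
E
```

```text
foot [562.99592433  63.66141543 205.19434193]
pred left 229.88589775227067 right 357.83133277580475 bottom 324.6722537422728
```

View pics/s8o.png

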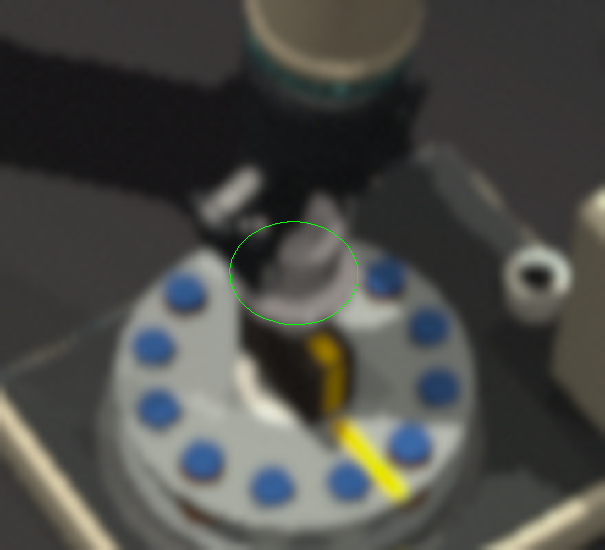

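The predicted foot ring matches the flange edge at (300,327) in the zoom within about 1 px. I'll shift the last 5 mm in y and lower slowly.

{"name": "apply_moves", "arguments": {"rows": "0 0 0.5 0 1; 0.3 0 0 0 1; 0.5 0 0 0 1; 0 0 0 0 1; 0 0 0 0 1"}}

```text
time: 18.75
ee_pos: [579.5, 67.7, 379.7]
ee_rot: [-0.446, 0.55, 0.498, 0.501]
wrist_force: [-0.5, 0.5, -1.8]
finger_gap: 0.502
```

```bash
python3 st.py 564.5 69.3 210
```

```text
t 18.75 p [579.5  67.7 379.7] q [-0.22  0.59  0.11  1.69 -0.1   0.97  1.39] F [-0.5  0.5 -1.8] T [ 0.01 -0.13 -0.03] gap 0.502
xaxis [-0.1    0.009 -0.995] z ang 1.464
grasp pt [564.   69.  225.5]
grasp delta cm [ 1.54 -0.21  0.04]
```

{"name": "apply_moves", "arguments": {"rows": "0.6 -0.1 0 0 1; 0.6 -0.1 0 0 1; 0.4 0 0 0 1; 0 0 0 0 1; 0 0 0 0 1"}}

```text
time: 19.25
ee_pos: [579.8, 67.3, 361.7]
ee_rot: [-0.446, 0.55, 0.498, 0.501]
wrist_force: [-0.6, 0.1, -1.5]
finger_gap: 0.509
```

```bash
python3 st.py 564.5 69.3 190
```

```text
t 19.25 p [579.8  67.3 361.7] q [-0.22  0.61  0.1   1.71 -0.1   0.93  1.39] F [-0.6  0.1 -1.5] T [ 0.01 -0.16  0.02] gap 0.509
xaxis [-0.101  0.008 -0.995] z ang 1.464
grasp pt [564.1  68.6 207.5]
grasp delta cm [ 1.74 -0.21  0.08]
```

Foot now at tip level; continue gently while watching the force.

{"name": "apply_moves", "arguments": {"rows": "0.4 -0.1 0.05 0 1; 0.4 0 0 0 1; 0 0 0 0 1; 0 0 0 0 1"}}

```text
time: 19.65
ee_pos: [580.2, 67.8, 353.2]
ee_rot: [-0.446, 0.55, 0.498, 0.501]
wrist_force: [0.1, -0.3, -2.2]
finger_gap: 0.506
```

```bash
python3 st.py 564.5 69.3 190
```

```text
t 19.65 p [580.2  67.8 353.2] q [-0.22  0.62  0.1   1.71 -0.1   0.91  1.4 ] F [ 0.1 -0.3 -2.2] T [-0.01 -0.17  0.01] gap 0.506
xaxis [-0.101  0.008 -0.995] z ang 1.464
grasp pt [564.6  69.1 199. ]
grasp delta cm [ 0.9  -0.08  0.02]
```

No contact force with the foot about 9 mm below the tip, so the spindle is in the hole. Continuing.

{"name": "apply_moves", "arguments": {"rows": "0.4 -0.1 0 0 1; 0.3 0 0 0 1; 0 0 0 0 1; 0 0 0 0 1"}}

```text
time: 20.05
ee_pos: [580.3, 67.8, 345.6]
ee_rot: [-0.446, 0.55, 0.498, 0.501]
wrist_force: [-0.4, -0.7, -2.0]
finger_gap: 0.506
```

```bash
python3 st.py 564.5 69.3 190
```

```text
t 20.05 p [580.3  67.8 345.6] q [-0.22  0.63  0.1   1.72 -0.1   0.9   1.4 ] F [-0.4 -0.7 -2. ] T [-0.02 -0.15  0.01] gap 0.506
xaxis [-0.101  0.009 -0.995] z ang 1.464
grasp pt [564.6  69.1 191.4]
grasp delta cm [0.14 0.   0.02]
```

{"name": "apply_moves", "arguments": {"rows": "0.2 0 0 0 1; 0 0 0 0 1; 0.1 0 0 0 1; 0 0 0 0 1"}}

```text
time: 20.45
ee_pos: [580.1, 67.8, 343.7]
ee_rot: [-0.446, 0.55, 0.498, 0.501]
wrist_force: [-0.7, -0.3, -0.8]
finger_gap: 0.51
```

```bash
python3 st.py 564.5 69.3 188
```

```text
t 20.45 p [580.1  67.8 343.7] q [-0.22  0.63  0.1   1.72 -0.1   0.89  1.4 ] F [-0.7 -0.3 -0.8] T [-0.06  0.04 -0.01] gap 0.51
xaxis [-0.1    0.009 -0.995] z ang 1.464
grasp pt [564.6  69.2 189.5]
grasp delta cm [ 0.15 -0.01  0.01]
```

{"name": "apply_moves", "arguments": {"rows": "0.15 0 0 0 1; 0 0 0 0 1; 0.1 0 0 0 1; 0 0 0 0 1"}}

```text
time: 20.85
ee_pos: [579.8, 67.7, 343.6]
ee_rot: [-0.446, 0.549, 0.498, 0.502]
wrist_force: [-1.8, -0.1, 1.3]
finger_gap: 0.506
```

```bash
python3 st.py 564.5 69.3 188
```

```text
t 20.85 p [579.8  67.7 343.6] q [-0.22  0.63  0.1   1.73 -0.1   0.89  1.4 ] F [-1.8 -0.1  1.3] T [-0.07  0.19  0.02] gap 0.506
xaxis [-0.099  0.009 -0.995] z ang 1.464
grasp pt [564.5  69.2 189.3]
grasp delta cm [ 0.13 -0.01  0.01]
```

Contact is made: vertical load is taken over and the moment has changed. Easing the grip to let it settle, then opening.

{"name": "apply_moves", "arguments": {"rows": "0.15 0 0 0 1; 0.1 0 0 0 1; 0 0 0 0 0.47; 0 0 0 0 0.42; 0 0 0 0 0.35; 0 0 0 0 0.3; 0 0 0 0 0.25; 0 0 0 0 0.25", "newtons": 20}}

```text
time: 21.65
ee_pos: [580.4, 67.8, 342.1]
ee_rot: [-0.447, 0.548, 0.497, 0.503]
wrist_force: [-0.1, -0.4, 0.2]
finger_gap: 0.746
```

```bash
python3 st.py 564.5 69.3 188;  python3 - <<'E'
from h import *
g=snap('scene','s9')
cv2.imwrite('pics/s9z.png',cv2.resize(g['pixels'][130:230,240:350],None,fx=5.5,fy=5.5,interpolation=cv2.INTER_CUBIC))
E
```

```text
t 21.65 p [580.4  67.8 342.1] q [-0.22  0.63  0.1   1.73 -0.11  0.88  1.4 ] F [-0.1 -0.4  0.2] T [-0.04 -0.1  -0.03] gap 0.746
xaxis [-0.096  0.01  -0.995] z ang 1.464
grasp pt [565.5  69.3 187.8]
grasp delta cm [-0.01  0.1  -0.01]
```

View pics/s9z.png

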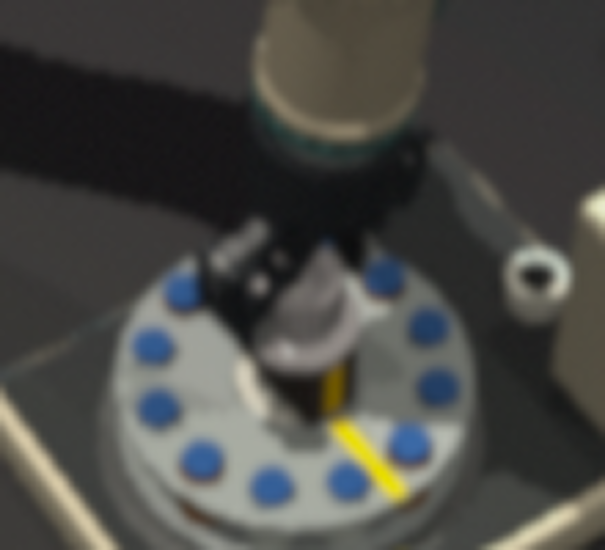

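Released; the collar sits on the bar at (310,340) in the zoom. Retreating.

{"name": "apply_moves", "arguments": {"rows": "0 0 0 0 0; 0 0 0 0 0; -1 0 0 0 0; -2 0 0 0 0; -3 0 0 0 0; -4 0 0 0 0; -4 0 0 0 0; -2 0 0 0 0"}}

```text
time: 22.5
ee_pos: [595.4, 66.1, 507.1]
ee_rot: [-0.445, 0.55, 0.498, 0.5]
wrist_force: [0.3, -0.1, -1.1]
finger_gap: 0.997
```

{"name": "apply_moves", "arguments": {"rows": "0 1 -4 0 0; 0 1 -4 0 0; 0 1 -4 0 0; 0 1 -4 0 0; 0 1 -4 0 0; 0 0 0 0 0; 0 0 0 0 0"}}

```text
time: 23.2
ee_pos: [522.7, -133.7, 522.8]
ee_rot: [-0.45, 0.545, 0.495, 0.505]
wrist_force: [0.7, 1.1, 0.2]
finger_gap: 1.001
```

```bash
python3 st.py 564.5 69.3 188;  python3 - <<'E'
from h import *
g=snap('scene','s10');f=snap('top','t10')
a=cv2.resize(g['pixels'][135:265,230:370],None,fx=2.7,fy=2.7,interpolation=cv2.INTER_CUBIC)
b=cv2.resize(f['pixels'][145:275,180:320],None,fx=2.7,fy=2.7,interpolation=cv2.INTER_CUBIC)
cv2.imwrite('pics/s10z.png',np.hstack([a,b])); cv2.imwrite('pics/s10a.png',np.hstack([cv2.resize(g['pixels'],(400,300)),cv2.resize(f['pixels'],(400,300))]))
for n,F,b in(('sc',g,(225,380,140,270)),('top',f,(180,310,145,260))):
  for a,c,px in yel(F,b):
    print(n,a,c,[(A,np.arctan2(*(plane(F,px,z)[:,:2].mean(0)-[563,67 if n=='sc' else 71])[::-1]).round(3)) for z,A in((55,'deck'),(115,'disc'))])
E
```

```text
t 23.2 p [ 522.7 -133.7  522.8] q [ 0.07  0.38  0.18  1.62 -0.06  1.23  1.73] F [0.7 1.1 0.2] T [ 0.02 -0.11  0.04] gap 1.001
xaxis [-0.085  0.009 -0.996] z ang 1.466
grasp pt [ 509.6 -132.2  368.3]
grasp delta cm [17.69 -4.87 20.61]
sc 11 [300.45454545 200.27272727] [('deck', np.float64(1.605)), ('disc', np.float64(0.238))]
sc 50 [306.46 212.86] [('deck', np.float64(0.366)), ('disc', np.float64(-0.247))]
sc 26 [313.61538462 234.23076923] [('deck', np.float64(-0.258)), ('disc', np.float64(-0.433))]
top 12 [263.08333333 169.08333333] [('deck', np.float64(-0.268)), ('disc', np.float64(-0.309))]
top 30 [258.         179.86666667] [('deck', np.float64(-0.175)), ('disc', np.float64(-0.231))]
```

View pics/s10z.png

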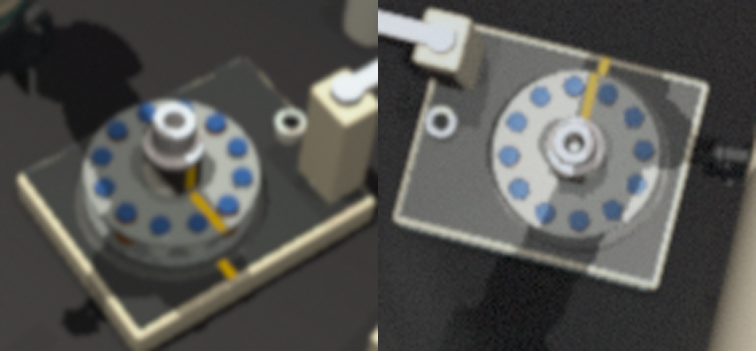

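View pics/s10a.png

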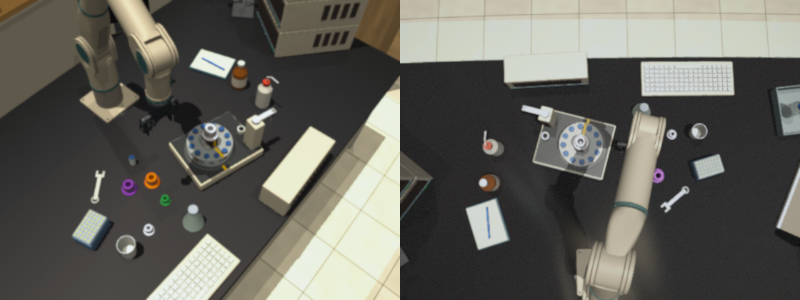

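The collar is seated over the spindle, with its top at (173,122) in the left zoom and the spindle tip visible inside the hole at (574,145) in the right. The marks are in line (−0.247 vs −0.258, and −0.231 vs −0.268). A last numeric check of collar height, position and tilt follows.

```bash
python3 - <<'E'
from h import *
for n,u0,u1,v0,v1 in(('s10',280,312,168,200),('t10',240,268,185,215)):
    F=ld(n); P=np.array([[u,v] for v in range(v0,v1) for u in range(u0,u1)]); X=depthpt(F,P)
    t=X[(X[:,2]>192)&(X[:,2]<215)]; fl=X[(X[:,2]>160)&(X[:,2]<171)]
    print(n,'top n',len(t),t.mean(0).round(1),np.median(t[:,2]).round(1),'bbox ctr',((t.min(0)+t.max(0))/2).round(1),'flange n',len(fl), np.median(fl,0).round(1) if len(fl) else '')
    A=np.c_[t[:,:2]-t[:,:2].mean(0),np.ones(len(t))]; print('slope',np.linalg.lstsq(A,t[:,2],rcond=None)[0].round(3))
E
python3 - <<'E'
import sys; sys.path.insert(0,'.')
from h import *
f=ld('t10');g=ld('s10')
# bystander shift between first and last scene view: pixel difference
d=cv2.absdiff(ld('scene0')['pixels'],g['pixels']).max(2); 
for n,b in dict(flask=(250,290,285,325),cup=(160,195,325,365),tip=(100,158,290,350),wrench=(124,150,235,285),vial=(176,194,214,234),amber=(320,350,84,128),wash=(355,392,104,155)).items():
    A=cv2.cvtColor(ld('scene0')['pixels'],6)[b[2]:b[3],b[0]:b[1]].astype(np.float32);B=cv2.cvtColor(g['pixels'],6)[b[2]:b[3],b[0]:b[1]].astype(np.float32)
    print(n,np.round(cv2.phaseCorrelate(A,B),2))if 0 else print(n,[np.round(x,2) for x in cv2.phaseCorrelate(A,B)])
E
```

```text
s10 top n 179 [565.9  65.  201.7] 202.4 bbox ctr [563.8  66.2 202.4] flange n 142 [578.3  51.6 166.7]
slope [-3.90000e-02  1.50000e-02  2.01736e+02]
t10 top n 140 [564.   70.3 202.9] 202.9 bbox ctr [564.8  69.  202.4] flange n 155 [554.5  69.5 166.4]
slope [-1.00000e-03 -2.60000e-02  2.02859e+02]
flask [array([0.02, 0.05]), np.float64(0.94)]
cup [array([-0.02,  0.05]), np.float64(0.92)]
tip [array([-0.02,  0.  ]), np.float64(0.99)]
wrench [array([0.57, 0.01]), np.float64(0.97)]
vial [array([-0.08,  0.15]), np.float64(0.99)]
amber [array([0.02, 0.6 ]), np.float64(0.9)]
wash [array([ 0.01, -0.  ]), np.float64(1.04)]
```

The collar's top is at 202.4–202.9 mm (203 expected) and its flange top at 166.5 (167 expected). It is centred within about 2 mm, and no bystander has moved. Handing in.

```bash
python3 - <<'E'
from h import *
print(bot.finish_job())
E
```

```text
the job is handed in; nothing more can be done
None
```

I turned the carousel clockwise on its spindle until it dropped home. I then lowered the silver collar, wide end down, over the spindle onto the grip bar, released it, and backed the arm away. The job was handed in at about 23 s of the 54 s allowed; the system gives no verdict.

**Last checks**
- **Carousel:** it dropped about 8–10 mm after release, and its centre is back on the spindle axis. The two index marks agree within 0.01 rad in the scene view and 0.04 rad in the top view.
- **Collar:** its top is at 202.4–202.9 mm (203 expected) and its flange top at about 166.5 mm (167 expected). It is centred within about 2 mm. Depth slopes of 0.04 rad or less are mostly noise, so it is flat as far as I can measure.
- **Other things on the bench:** none shifted by more than about 0.6 pixel in the scene view.

**What disagreed**
- **Turn needed:** the measured clockwise turn was about 3.35 rad, not the stated 0.6–2.3, so anticlockwise was slightly shorter. I went clockwise as told, and the carousel dropped where the measurement said it would.
- **Camera views:** the two views differ by about 4 mm in y, so I used the mean.
- **Tool tilt:** the tool's tilt drifted to 0.10 rad while carrying the collar, from 0.044 at the grasp. The collar leaned about 3° on touchdown and settled flat when released.

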